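# Put the frozen rice cakes to thaw and wind the timer

### The job

Put the frozen rice cakes to thaw: tip the small handled steel tray low over the green bowl so that all four cakes slide gently into it, without touching a cake with the robot, and set the empty tray back down flat on the worktop. Then turn the red dial of the kitchen timer until its white pointer stands at 20 minutes (the green dot). Leave the bowl and everything else where it stands.

Things in the scene. Friction and masses are not known exactly. Their poses are not given: they have to be found in the camera images.
- tray: Small loose stainless tray, 110 mm long (x), 96 mm wide (y), 0.16 kg, floor 3 mm thick. Lip 16 mm high on both long sides and the back (-x), where the handle is; the front edge (+x) is open for pouring and points to the back right. Origin: centre of underside, z up. Cakes begin to slide when it is tipped 25 to 35 degrees nose down; 50 degrees clears all.
- tray_grip (a point): Holding point on the tray's black handle, [-0.091, 0, 0.069] in the tray frame, axes parallel to it. The handle rises from the middle of the back lip and leans 30 degrees from vertical, its top away from the pouring edge. It is 14 mm thick (in the tray's x-z plane) and 24 mm wide (along y), straight for 44 mm below and 32 mm above this point. Hold it firmly (40 N or more).
- tray_lip (a point): Middle of the open pouring edge, at [0.055, 0, 0.003] in the tray frame. Frame parallel to the tray's.
- cake_1_center (a point): Centre of a frozen stamped rice cake, white, 38 x 28 x 20 mm, 25 g, loose on the tray floor. Axes: x long side, z up through the stamped face.
- cake_2_center (a point): Centre of a frozen stamped rice cake, mugwort green, 38 x 28 x 20 mm, 25 g, loose on the tray floor. Axes: x long side, z up through the stamped face.
- cake_3_center (a point): Centre of a frozen stamped rice cake, white, 38 x 28 x 20 mm, 25 g, loose on the tray floor. Axes: x long side, z up through the stamped face.
- cake_4_center (a point): Centre of a frozen stamped rice cake, pink, 38 x 28 x 20 mm, 25 g, loose on the tray floor. Axes: x long side, z up through the stamped face.
- bowl: Light loose lime-green petal bowl, 239 mm across the rim, 54 mm tall, floor inside 6 mm above the worktop and about 165 mm across, 70 g. Origin: centre of the underside.
- dial_grip (a point): On the timer's axis, 39 mm above the worktop, halfway up the bar of its red dial. The round white timer (62 mm wide, 44 mm tall) is fixed. Dial disc 44 mm wide at heights 27 to 35 mm; on it the bar, 36 mm long, 6 mm thick, at 34 to 44 mm. Turns with the dial: the bar lies along the point's x axis turned 15 degrees clockwise from above.
- dial_pointer (a point): Pointer: the end of the dial's bar with the white stripe, 18 mm from the timer's axis and 44 mm above the worktop; turns with the dial.
- green_dot (a point): Green sticker dot on the timer's white rim at the 20-minute tick, 26 mm from the axis, 27 mm above the worktop. Fixed on the timer.
- timer_dial (a joint): Angle of the red dial, rad; grows counter-clockwise seen from above, 0 to 5.24. At 0 (no minutes) the pointer stands at the black dot. Twelve ticks round the white rim, 30 degrees and 5 minutes apart, counting counter-clockwise: 20 minutes is 2.09 rad, four ticks on, at the green dot. It stays where it is left; turns with under 0.05 N m.
- green_jar: Loose spice jar with green cap, 46 mm across, 106 mm tall, left of the tray, nearest of the things there. Origin: centre of underside.
- fork: Loose steel fork, 193 mm long, 26 mm wide, 15 mm tall, lying between the timer and the cup cabinet's front.
- brown_jar: Loose spice jar with dark brown cap, 44 mm across, 105 mm tall, behind the bowl.
- straw_carton: Loose white carton 75 x 28 mm, 55 mm tall, behind the bowl.
- cup_a: Loose white cup standing upside down, 74 mm across, 64 mm tall, left of the green-capped jar.
- cup_b: Another such cup, farther left.
- cake_1: The same cake as cake_1_center; origin: centre of its underside.
- cake_2: The same cake as cake_2_center; origin: centre of its underside.
- cake_3: The same cake as cake_3_center; origin: centre of its underside.
- cake_4: The same cake as cake_4_center; origin: centre of its underside.

How it is judged:
On the way, in this order (a step that is already met when the one before it is completed fails the run):
1. all four rice cakes lie in the green bowl (horizontal distance between each of cake_1_center, cake_2_center, cake_3_center, cake_4_center and bowl below 0.105 m and z of cake_1_center in the frame of bowl between 0 and 0.06 m and z of cake_2_center in the frame of bowl between 0 and 0.06 m and z of cake_3_center in the frame of bowl between 0 and 0.06 m and z of cake_4_center in the frame of bowl between 0 and 0.06 m), for 0.2 s.
2. the empty tray stands flat on the worktop, let go (height (world z) of tray between -0.008 and 0.008 m and angle between tray's own z axis and vertical below 0.06 rad and contact force between the fingers and tray below 0.05 N), for 0.2 s.
3. the timer is set to 20 minutes (value of joint timer_dial between 1.964 and 2.224 rad), for 0.2 s.
At the end, for the whole second after the job is handed in: All four cakes lie in the bowl (centres within 105 mm of its axis, below its rim), the bowl level; the tray stands flat on the worktop, let go and at rest; the timer dial is within 0.13 rad (1.5 minutes) of 20 minutes (all of step 1 and all of step 3 and height (world z) of tray between -0.008 and 0.008 m and angle between tray's own z axis and vertical below 0.06 rad and angle between bowl's own z axis and vertical below 0.08 rad and linear speed of each of tray, bowl below 0.02 m/s); the robot touches nothing.
It fails at once if the robot touches a rice cake (contact force between any of the fingers, the arm and cake_1 above 0.3 N or contact force between any of the fingers, the arm and cake_2 above 0.3 N or contact force between any of the fingers, the arm and cake_3 above 0.3 N or contact force between any of the fingers, the arm and cake_4 above 0.3 N).
It fails at once if a rice cake is dropped hard: faster than 2.2 m/s, a fall of about 25 cm (linear speed of any of cake_1, cake_2, cake_3, cake_4 above 2.2 m/s).
It fails at once if the bowl is moved more than 35 mm or tipped (distance of bowl from where it was at the start of the episode above 0.035 m or angle between bowl's own z axis and vertical above 0.3 rad).
It fails at once if a jar, cup, the carton or the fork is moved more than 30 mm or knocked over (distance of any of green_jar, fork, brown_jar, straw_carton, cup_a, cup_b from where it was at the start of the episode above 0.03 m or angle between any of green_jar, fork, brown_jar, straw_carton, cup_a, cup_b's own z axis and vertical above 0.4 rad).
It also fails if it takes over 72 s, if anything falls off the work surface, if the arm or the gripper's body presses on something with over 40 N, if the wrist force passes 120 N, or if a joint passes its speed limit or range.

### The arm

A 6-joint arm with a two-finger parallel gripper is mounted at the origin on a cart in front of the work surface, level with it; the furniture and walls round the work are solid. World frame = base frame: x ahead of the robot, y to its left, z up, the work surface at z = 0. Lengths are in m, angles in rad, forces in N, time in s.
With the tool pointing down it reaches from about 0.25 to 0.85 m from the base axis. Payload 12.5 kg.
Tool frame: the origin (TCP) lies between the finger pads; the fingertips stand 22 mm ahead of it and the grasp point (between the pads) lies 3 mm ahead of it; z points along the fingers, y is the line along which they close (so a half turn about z gives the same grasp; the last joint's range is limited). The gripper opens to 93 mm and grips with 3 to 60 N. Pads are 15 mm wide; open, the fingers measure 128 mm over their backs; the gripper's body (75 mm by 188 mm) begins 65 mm behind the grasp point.
Start: joints at [-1.204, 0.351, 1.652, -0, 1.139, -0.085], TCP at [0.24, -0.495, 0.241] pointing down, gripper open.
Joint ranges: [-2.75, 2.75], [-0.79, 2.1], [0.01, 2.65], [-1.57, 4.71], [0.07, 3.14], [-2.87, 2.87]. Speed limits (rad/s): [2.22, 2.22, 2.79, 3.14, 3.14, 3.14].

### API

Orientations are given as a unit quaternion [x, y, z, w].
In Python, from cell import telemetry, vision, arm gives the robot as it stands. The module is installed in compiled form; this text tells all that it offers.
- The arm moves only by the tool step_arm, never from a script. Its argument "targets" is text: rows parted by semicolons, each of 6 numbers parted by spaces: the shift along the tool's x, y, z each as a share of 100 mm, from -1 to 1, then the turn, a rotation vector about the tool's x, y, z each as a share of pi rad, from -1 to 1. In form: tx ty tz wx wy wz; .... A call has 1 to 20 rows; each row is the pose to reach, as a shift and turn from the pose commanded when the call began, along the tool's axes at that moment, turning the shorter way round; what a row does not reach only later rows make up. A row lasts 1/12 s, in which the tool goes at most 41.7 mm and 7.16 degrees, less where a joint would pass 70% of its speed; a pose out of reach is approached as far as the arm can. A call with a number of a shift or a turn outside -1 to 1 is refused whole. A call with a gripper value outside its range is refused whole. "claw" is the finger opening in mm, from 0 to 93, set as the call begins (left out, the last holds). The fingers move at their own pace and stop on an object; "force" is the grip in N (left out, the last holds). Time passes only in rows, so rows that repeat a pose let the fingers close. It gives the time, the measured TCP pose, the force, the opening and the grip force at its end, in the units of the state.
- telemetry.get_state(): the state, without advancing time (a new reading comes with each control period).
- vision.capture(name): name is "scene" or "side" or "wrist"; returns a dict with "pixels" (420x560x3 uint8, blue, green, red), "depth" (420x560 float32, m along the optical axis (not along the pixel's ray), 0 where there is no reading), "intrinsics" (3x3 intrinsics, pixels), "xyz" and "attitude" of the camera in the world. Camera axes: x right, y up, looking along -z (the intrinsics and any distortion apply to the point x, -y, -z); pixel columns grow to the right and rows downward; lengths in m; the calibration is good to about 2 mm. A picture is of the moment at which its call begins.
- arm.sign_off(): hands the job in; it is judged then, once.
The state is a dict: "clock": time; "q": joint angles; "joint_velocities": joint speeds; "joint_efforts": joint torques, N m; "position": TCP position; "tool_rot": TCP orientation; "ft_force": force on the tool from outside, world axes, zero at the start; "moment": the same for the moment, N m; "grip_width": opening from 0.0 (shut) to 1.0 (fully open); "finger_force": force on a finger pad.
Only numpy, scipy, OpenCV 4.12 (cv2) and the standard library are available. Lean on these libraries where they do the work, as an engineer would, in place of code of your own. Each camera call takes 0.05 s, during which the arm holds its last target. There are 200 camera calls.

## Working session

There is one attempt and no reset: what is moved stays moved. The work goes in short steps, Python scripts to look and compute and a tool call to move; the robot and the scene stay as the last step left them, time stands still between calls to the robot, and variables do not carry over. Pictures are saved under pics/ and viewed, at most 10 in all, crops included, and the job is handed in when it is done.

Besides the shell and the picture viewer there is one more tool, called after "Emit:" in YAML: its name, and indented under it one key for each argument. step_arm: Moves the arm, as the interface text tells. Its arguments: {"type":"object","properties":{"targets":{"type":"string"},"claw":{"type":"number"},"force":{"type":"number"}},"required":["targets"]}

```bash
mkdir -p pics; cat > h.py <<'E'
import numpy as np, cv2
from scipy.spatial.transform import Rotation as R
from cell import telemetry, vision, arm
def cap(n, tag):
    c=vision.capture(n); np.savez(f'{tag}.npz',**{k:np.array(v) for k,v in c.items()}); cv2.imwrite(f'pics/{tag}.png',c['pixels']); return c
def cloud(c):
    d=np.array(c['depth']); K=np.array(c['intrinsics']); v,u=np.mgrid[:d.shape[0],:d.shape[1]]
    p=np.stack([(u-K[0,2])/K[0,0]*d, -(v-K[1,2])/K[1,1]*d, -d],-1)
    a=np.array(c['attitude']); r=R.from_quat(a) if a.size==4 else R.from_matrix(a)
    w=r.apply(p.reshape(-1,3)).reshape(p.shape)+np.array(c['xyz']); w[d==0]=np.nan; return w
E
python3 - <<'E'
from h import *
print(telemetry.get_state())
ims=[]
for n in ['scene','side','wrist']:
    c=cap(n,n+'0'); print(n,c['xyz'],c['attitude'],c['intrinsics'])
E
```

```text
{'clock': 0.0, 'q': array([-1.20361685e+00,  3.51285313e-01,  1.65245724e+00, -3.69886145e-06,
        1.13910949e+00, -8.45798921e-02]), 'joint_velocities': array([ 0.00204362,  0.00080208,  0.00028817,  0.00095481, -0.00105335,
       -0.00084155]), 'joint_efforts': array([ 1.49370349e-03, -4.97319424e+01, -2.85254949e+01,  7.00697768e-02,
        2.56645354e-02, -1.21522862e-04]), 'position': array([ 0.24001206, -0.49449113,  0.24006194]), 'tool_rot': array([ 9.74597100e-01,  2.23964495e-01, -9.03424753e-05, -6.23182424e-04]), 'ft_force': array([0.22624229, 0.54819004, 1.12973078]), 'moment': array([-0.01716456, -0.03275264,  0.01035109]), 'finger_force': 0.0, 'grip_width': 0.9999963480809422}
scene [-0.10368299  0.54057574  0.85135033] [-0.20190908  0.33156132  0.79119199 -0.47256222] [[392.64769512   0.         280.034144  ]
 [  0.         392.64769512 207.07369219]
 [  0.           0.           1.        ]]
side [ 0.04274003 -1.14312588  0.68347338] [ 0.5397991  -0.10125928 -0.17219513  0.81774833] [[482.6225894    0.         284.4759773 ]
 [  0.         482.6225894  205.70196575]
 [  0.           0.           1.        ]]
wrist [ 0.3155481  -0.45878442  0.38499781] [-0.12616877  0.08005358 -0.52460969  0.8381274 ] [[337.59835953   0.         278.35765853]
 [  0.         337.59835953 211.4500523 ]
 [  0.           0.           1.        ]]
```

View pics/scene0.png

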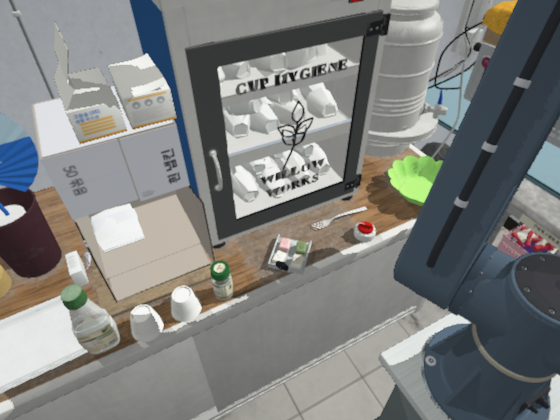

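View pics/side0.png

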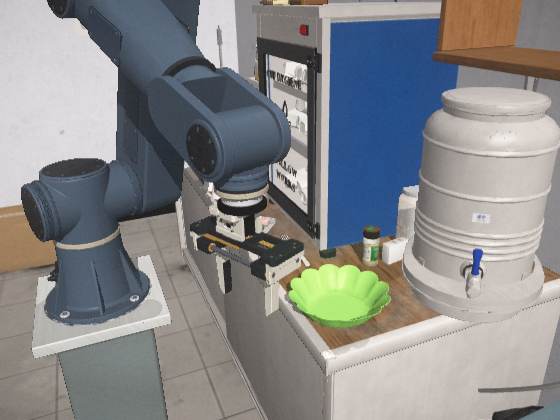

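```bash
python3 - <<'E'
from h import *
for n in ['scene','side','wrist']:
    c=dict(np.load(n+'0.npz')); w=cloud(c); hsv=cv2.cvtColor(c['pixels'],cv2.COLOR_BGR2HSV)
    H,S,V=hsv[...,0],hsv[...,1],hsv[...,2]
    g=(H>35)&(H<60)&(S>120)&(V>120)&(w[...,2]<0.08)&(w[...,2]>-0.01)
    r=((H<8)|(H>172))&(S>150)&(V>100)&(w[...,2]<0.06)&(w[...,2]>0.0)
    for nm,m in [('bowl',g),('red',r)]:
        p=w[m]
        if len(p)>5:
            print(n,nm,len(p),p.min(0).round(3),p.max(0).round(3),np.median(p,0).round(3))
            top=p[p[:,2]>0.045]
            if nm=='bowl' and len(top)>20:
                A=np.c_[2*top[:,:2],np.ones(len(top))]; s=np.linalg.lstsq(A,(top[:,:2]**2).sum(1),rcond=None)[0]; print('circ',s[:2],np.sqrt(s[2]+s[0]**2+s[1]**2))
c=dict(np.load('scene0.npz')); w=cloud(c)
for v,u in [(252,290),(245,275),(230,365),(215,340),(285,222),(305,185),(320,147),(240,320),(220,312),(215,366)]: print(u,v,w[v,u].round(3))
im=cv2.resize(c['pixels'][195:285,240:390],None,fx=5,fy=5,interpolation=cv2.INTER_CUBIC)
cv2.imwrite('pics/crop.png',im)
E
```

```text
scene bowl 928 [ 0.439 -0.426 -0.004] [ 0.656 -0.192  0.055] [ 0.589 -0.348  0.027]
circ [ 0.51741548 -0.30591383] 0.11206803637351412
scene red 125 [ 0.431 -0.06   0.002] [ 0.492 -0.003  0.046] [ 0.448 -0.021  0.034]
side bowl 3089 [ 0.406 -0.424  0.   ] [ 0.71  -0.111  0.064] [ 0.546 -0.308  0.014]
circ [ 0.52326023 -0.30342644] 0.11236029615501632
290 252 [0.496 0.194 0.001]
275 245 [0.527 0.225 0.016]
365 230 [ 0.443 -0.017  0.032]
340 215 [ 0.541 -0.002  0.012]
222 285 [0.439 0.412 0.066]
185 305 [0.438 0.507 0.053]
147 320 [0.435 0.594 0.063]
320 240 [ 0.495  0.096 -0.001]
312 220 [0.573 0.076 0.   ]
366 215 [ 0.514 -0.081 -0.002]
```

View pics/crop.png

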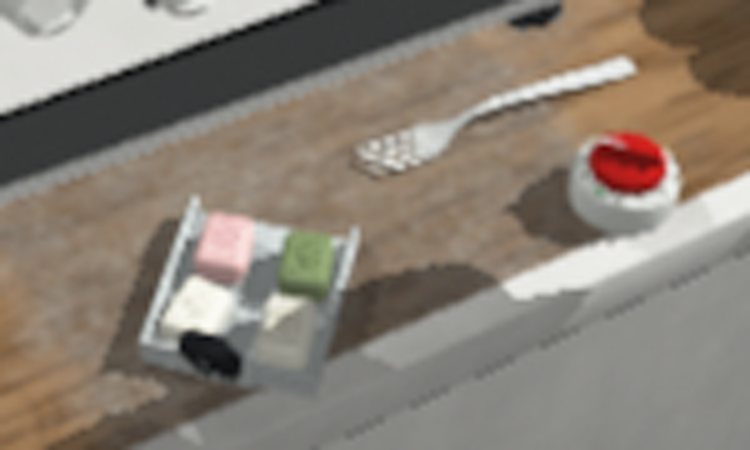

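View pics/wrist0.png

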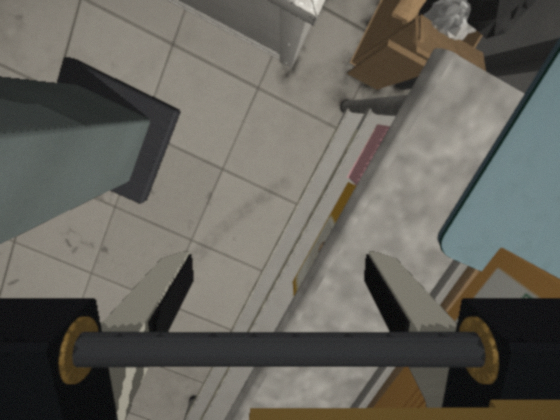

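```bash
cat >> h.py <<'E'
def rel(p,rot,p0=None,r0=None):
    "shift (100mm) and turn (pi) in tool axes from the present pose"
    s=telemetry.get_state(); p0=s['position'] if p0 is None else p0; r0=R.from_quat(s['tool_rot']) if r0 is None else r0
    return (r0.inv().apply(np.array(p)-p0)/.1).round(3),((r0.inv()*rot).as_rotvec()/np.pi).round(4)
E
python3 - <<'E'
from h import *
s=telemetry.get_state(); T=R.from_quat(s['tool_rot']); print('T',T.as_matrix().round(3))
c=dict(np.load('wrist0.npz')); C=R.from_quat(c['attitude'])
print('cam in tool',T.inv().apply(c['xyz']-s['position']).round(4)); print('cam axes in tool',(T.inv()*C).as_matrix().round(3))
c=dict(np.load('scene0.npz')); w=cloud(c)
m=np.zeros(w.shape[:2],bool); m[255:275,272:292]=1; m&=c['pixels'].max(-1)<60
print('handle',w[m].round(3)[::6])
for u,v in [(279,236),(280,238),(310,241),(310,243),(269,265),(304,271),(294,240)]: print(u,v,w[v,u].round(3))
p=w[210:285,250:320].reshape(-1,3); q=p[(abs(p[:,2]-.019)<.012)&(p[:,1]>.1)&(p[:,1]<.28)]; print(len(q),cv2.minAreaRect(q[:,:2].astype('f4')*1000))
E
```

```text
T [[ 0.9    0.437 -0.   ]
 [ 0.437 -0.9    0.001]
 [ 0.    -0.001 -1.   ]]
cam in tool [ 0.0836  0.0006 -0.1447]
cam axes in tool [[ 0.     0.955  0.296]
 [ 1.    -0.     0.001]
 [ 0.001  0.296 -0.955]]
handle [[0.419 0.277 0.095]
 [0.412 0.265 0.095]
 [0.41  0.268 0.096]
 [0.41  0.276 0.096]
 [0.404 0.263 0.095]
 [0.407 0.273 0.095]
 [0.407 0.256 0.084]
 [0.404 0.269 0.091]
 [0.415 0.274 0.077]
 [0.4   0.265 0.089]
 [0.413 0.267 0.071]
 [0.415 0.249 0.058]
 [0.419 0.246 0.047]]
279 236 [0.552 0.199 0.015]
280 238 [0.553 0.195 0.003]
310 241 [0.505 0.124 0.   ]
310 243 [0.485 0.137 0.019]
269 265 [0.478 0.268 0.009]
304 271 [ 0.423  0.192 -0.   ]
294 240 [0.528 0.163 0.003]
711 ((491.809814453125, 194.0421905517578), (103.44913482666016, 167.4314422607422), 51.25733947753906)
```

Emit:
step_arm:
  targets: "0.935 -0.84 0 0 0 0;0.935 -0.84 0 0 0 0;0.935 -0.84 0 0 0 0;0.935 -0.84 0 0 0 0"
  claw: 93

```text
clock: 0.48
position: [0.2888, -0.3734, 0.2403]
tool_rot: [0.974, 0.225, 0.0, -0.001]
ft_force: [-0.6, -0.1, 0.1]
grip_width: 1.002
finger_force: 0.0
```

Emit:
step_arm:
  targets: "0.935 -0.84 0 0 0 0;0.935 -0.84 0 0 0 0;0.935 -0.84 0 0 0 0;0.935 -0.84 0 0 0 0"

```text
clock: 0.82
position: [0.3363, -0.2572, 0.2405]
tool_rot: [0.974, 0.226, 0.0, -0.001]
ft_force: [-0.2, -0.7, -0.3]
grip_width: 1.001
finger_force: 0.0
```

Emit:
step_arm:
  targets: "0.935 -0.84 0 0 0 0;0.935 -0.84 0 0 0 0;0.935 -0.84 0 0 0 0;0.935 -0.84 0 0 0 0"

```text
clock: 1.15
position: [0.3839, -0.1409, 0.2407]
tool_rot: [0.974, 0.226, 0.0, -0.001]
ft_force: [0.4, -2.0, -0.5]
grip_width: 1.003
finger_force: 0.0
```

Emit:
step_arm:
  targets: "0.935 -0.84 0 0 0 -0.128;0.935 -0.84 0 0 0 -0.128;0.935 -0.84 0 0 0 -0.128;0.935 -0.84 0 0 0 -0.128;0.935 -0.84 0 0 0 -0.128;0.935 -0.84 0 0 0 -0.128"

```text
clock: 1.65
position: [0.4299, -0.0296, 0.2405]
tool_rot: [0.91, 0.414, -0.0, -0.0]
ft_force: [-0.3, -0.4, -0.8]
grip_width: 1.003
finger_force: 0.0
```

```bash
python3 - <<'E'
from h import *
s=telemetry.get_state(); print(s['clock'],s['position'],s['q'].round(2))
c=cap('wrist','w1'); cap('side','s1'); cap('scene','sc1')
d=R.from_euler('z',-41,degrees=True).apply([1,0,0]);k=np.array([0,0,1.]);e=np.cross(k,d)
print(rel([.47,.24,.25],R.from_matrix(np.c_[e,d,-k])))
E
```

```text
1.65 [ 0.42985561 -0.02961781  0.24045289] [-0.18  0.13  1.94 -0.    1.07  0.54]
(array([ 2.299, -1.48 , -0.094]), array([-0.    ,  0.    , -0.0014]))
```

View pics/w1.png

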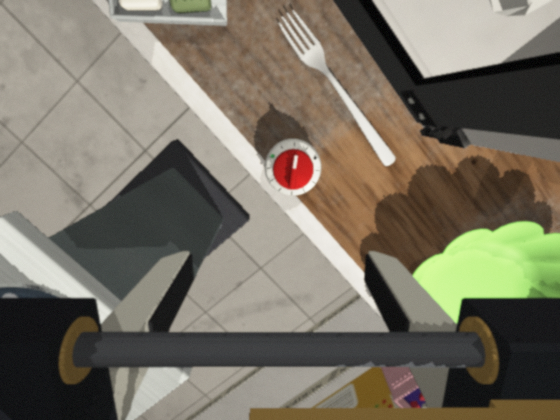

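Emit:
step_arm:
  targets: "0.766 -0.493 -0.03 0 0 0;0.766 -0.493 -0.03 0 0 0;0.766 -0.493 -0.03 0 0 0"

```text
clock: 2.05
position: [0.4436, 0.0634, 0.244]
tool_rot: [0.911, 0.413, 0.001, -0.0]
ft_force: [0.1, 0.1, -0.3]
grip_width: 1.002
finger_force: 0.0
```

Emit:
step_arm:
  targets: "0.766 -0.493 -0.03 0 0 0;0.766 -0.493 -0.03 0 0 0;0.766 -0.493 -0.03 0 0 0"

```text
clock: 2.3
position: [0.4569, 0.154, 0.2469]
tool_rot: [0.91, 0.414, 0.001, -0.0]
ft_force: [0.3, 0.7, -0.6]
grip_width: 1.002
finger_force: 0.0
```

Emit:
step_arm:
  targets: "0.766 -0.493 -0.03 0 0 0;0.766 -0.493 -0.03 0 0 0;0.766 -0.493 -0.03 0 0 0;0.766 -0.493 -0.03 0 0 0"

```text
clock: 2.63
position: [0.4697, 0.2419, 0.2494]
tool_rot: [0.91, 0.415, -0.0, 0.0]
ft_force: [-0.2, -0.4, 0.7]
grip_width: 0.999
finger_force: 0.0
```

```bash
python3 - <<'E'
from h import *
s=telemetry.get_state(); print(s['clock'],s['position'],s['q'].round(2))
c=cap('wrist','w2'); w=cloud(c)
# timer close-up
c1=dict(np.load('w1.npz')); 
im=np.vstack([cv2.resize(c1['pixels'][130:205,250:340],(720,600),interpolation=cv2.INTER_CUBIC)])
cv2.imwrite('pics/t.png',im)
E
```

```text
2.6333 [0.46974941 0.2418517  0.24935523] [ 0.39  0.3   1.7  -0.    1.14  1.1 ]
```

View pics/w2.png

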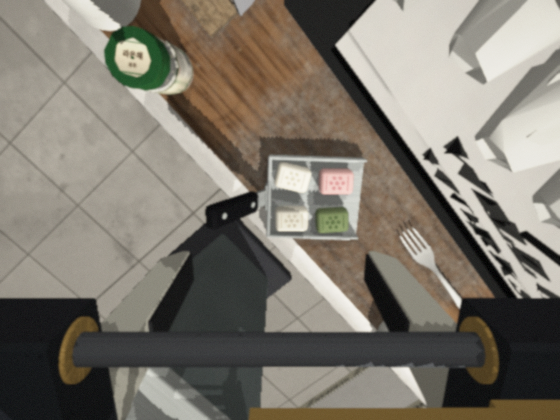

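View pics/t.png

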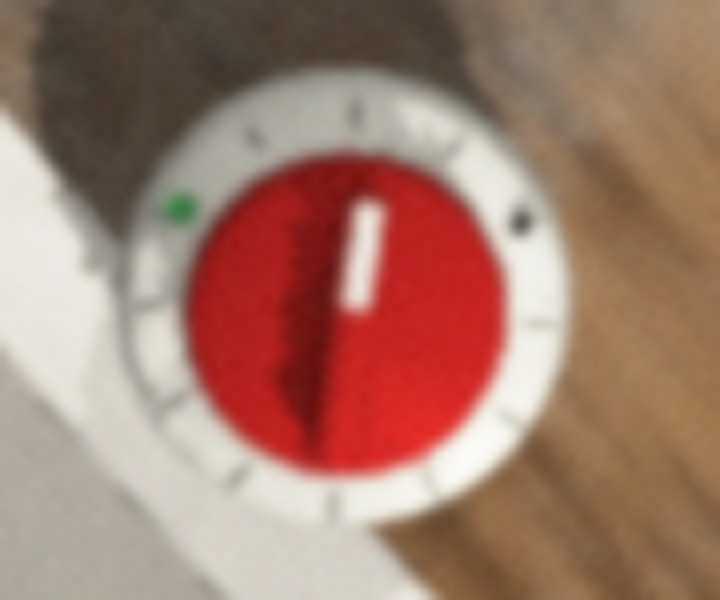

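```bash
cat >> h.py <<'E'
def ray(c,u,v,z):
    K=c['intrinsics']; r=R.from_quat(c['attitude']); d=r.apply([(u-K[0,2])/K[0,0],-(v-K[1,2])/K[1,1],-1]); return c['xyz']+d*(z-c['xyz'][2])/d[2]
E
python3 - <<'E'
from h import *
c=dict(np.load('w2.npz')); w=cloud(c)
cs=[ray(c,u,v,z) for u,v,z in [(270,157,.019),(365,160,.019),(357,239,.019),(268,237,.019)]]
for a in cs: print(a.round(4))
for i in range(4):
    e=cs[(i+1)%4]-cs[i]; print(np.linalg.norm(e).round(4),np.degrees(np.arctan2(e[1],e[0])).round(1))
g=c['pixels'].max(-1); m=np.zeros(g.shape,bool); m[188:232,200:264]=1; m&=(g<70)&(w[...,2]>.035)&(w[...,2]<.12)
p=w[m]; print(len(p),p.min(0).round(3),p.max(0).round(3))
mu=p.mean(0); U=np.linalg.svd(p-mu)[2]; a=U[0]*np.sign(U[0][2]); print('axis',a.round(3),'yaw',np.degrees(np.arctan2(-a[1],-a[0])).round(1),'mu',mu.round(4),'at .069',(mu+a*(.069-mu[2])/a[2]).round(4), U.round(3).tolist())
for lo in np.arange(.04,.11,.01):
    q=p[(p[:,2]>=lo)&(p[:,2]<lo+.01)]; print(lo.round(3),len(q),q.mean(0).round(4) if len(q) else '')
q=w[150:245,262:370].reshape(-1,3); q=q[(q[:,2]>.012)&(q[:,2]<.03)]; print(cv2.minAreaRect(q[:,:2].astype('f4')*1000))
c=dict(np.load('w1.npz'))
f=lambda x,y,z: ray(c,250+x/8,130+y/8,z)
G=f(181,208,.027);B=f(521,222,.027);P=f(370,203,.044);P2=f(357,310,.044)
ticks=[f(*t,.027) for t in [(181,208),(521,222),(356,113),(335,505),(148,302),(540,323),(455,150),(255,138),(175,405),(238,478),(432,485),(510,418)]]
t=np.array(ticks)[:,:2]; s=np.linalg.lstsq(np.c_[2*t,np.ones(12)],(t**2).sum(1),rcond=None)[0]; C=s[:2]; print('axis',C,np.sqrt(s[2]+C@C))
an=lambda v:np.degrees(np.arctan2(v[1],v[0]))
print('G',an(G[:2]-C),'B',an(B[:2]-C),'P',an(P[:2]-C),an((P-P2)[:2]),np.linalg.norm(P[:2]-C))
m=(w:=cloud(c))[...,2]; 
E
```

```text
[0.4832 0.2704 0.019 ]
[0.5606 0.1987 0.019 ]
[0.497  0.1291 0.019 ]
[0.4186 0.2007 0.019 ]
0.1055 -42.8
0.0942 -132.5
0.1062 137.6
0.0951 47.1
1108 [0.404 0.24  0.036] [0.448 0.281 0.101]
axis [-0.421  0.338  0.842] yaw -38.8 mu [0.4267 0.2624 0.0774] at .069 [0.4309 0.259  0.069 ] [[-0.421, 0.338, 0.842], [0.59, 0.807, -0.029], [0.689, -0.484, 0.539]]
0.04 89 [0.4421 0.2505 0.045 ]
0.05 131 [0.4373 0.2533 0.0549]
0.06 154 [0.4328 0.2568 0.065 ]
0.07 177 [0.4283 0.2609 0.0752]
0.08 162 [0.4244 0.2651 0.0848]
0.09 377 [0.4167 0.2703 0.0964]
0.1 8 [0.4154 0.2695 0.1004]
0.11 0 
((487.4530029296875, 202.01031494140625), (97.78081512451172, 115.66521453857422), 47.07332229614258)
axis [ 0.45509687 -0.0257469 ] 0.02627455022762882
G 105.82232464438042 B -12.884377345394721 P 41.59745540710674 42.81447551521495 0.017363696973998477
```

```bash
cat >> h.py <<'E'
def frame(yaw,pitch=0): # tray pose rotation, nose down pitch (deg); and tool rotation
    T=R.from_euler('z',yaw,degrees=True)*R.from_euler('y',pitch,degrees=True)
    c,s=np.cos(np.pi/6),.5
    return T, T*R.from_matrix(np.c_[[0,1,0],[c,0,s],[s,0,-c]])
GR=np.array([-.091,0,.069])
E
python3 - <<'E'
from h import *
T,Q=frame(-42.6); g=np.array([.4885,.2005,0])+T.apply(GR); z=Q.as_matrix()[:,2]; print(g)
print(rel(g-.103*z,Q))
E
```

```text
[0.42151517 0.26209571 0.069     ]
(array([-0.138, -1.019,  0.911]), array([-0.1667, -0.002 ,  0.0084]))
```

Emit:
step_arm:
  targets: "-0.14 -1 0.4 -0.167 0 0.008;-0.14 -1 0.4 -0.167 0 0.008;-0.14 -1 0.6 -0.167 0 0.008;-0.14 -1 0.91 -0.167 0 0.008;-0.14 -1 0.91 -0.167 0 0.008;-0.14 -1 0.91 -0.167 0 0.008;-0.14 -1 0.91 -0.167 0 0.008"
  claw: 60
  force: 20

```text
clock: 3.27
position: [0.3845, 0.2953, 0.1582]
tool_rot: [0.884, 0.39, 0.105, 0.236]
ft_force: [-0.3, -0.9, 0.7]
grip_width: 0.647
finger_force: 0.0
```

```bash
python3 - <<'E'
from h import *
T,Q=frame(-42.6); g=np.array([.4885,.2005,0])+T.apply(GR); z=Q.as_matrix()[:,2]
s=telemetry.get_state(); print(s['q'].round(2)); print(rel(g-.003*z,Q))
c=cap('wrist','w3'); c2=cap('scene','sc3')
cv2.imwrite('pics/j3.png',c['pixels'])
E
```

```text
[ 0.82  0.39  1.94 -0.67  0.93  2.01]
(array([ 0.003, -0.014,  0.991]), array([-0.0004, -0.0013,  0.0006]))
```

View pics/w3.png

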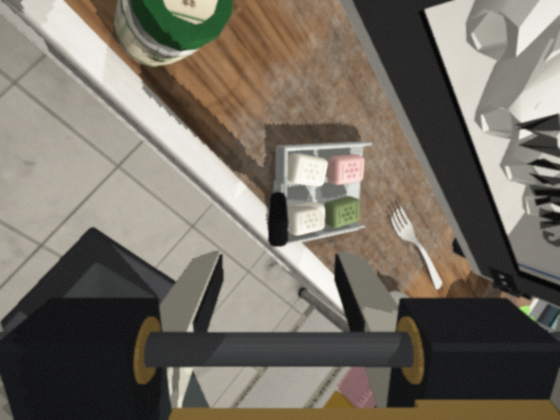

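Emit:
step_arm:
  targets: "0 -0.014 0.3 0 0 0;0 -0.014 0.6 0 0 0;0 -0.014 0.8 0 0 0;0 -0.014 0.99 0 0 0;0 -0.014 0.99 0 0 0;0 -0.014 0.99 0 0 0"

```text
clock: 3.87
position: [0.4219, 0.2631, 0.0731]
tool_rot: [0.885, 0.387, 0.107, 0.236]
ft_force: [0.0, -0.0, 0.2]
grip_width: 0.645
finger_force: 0.0
```

Emit:
step_arm:
  targets: "0 0 0 0 0 0;0 0 0 0 0 0;0 0 0 0 0 0;0 0 0 0 0 0;0 0 0 0 0 0;0 0 0 0 0 0;0 0 0 0 0 0;0 0 0 0 0 0"
  claw: 0
  force: 55

```text
clock: 4.53
position: [0.4212, 0.2639, 0.0726]
tool_rot: [0.884, 0.389, 0.107, 0.237]
ft_force: [1.2, -2.4, 2.5]
grip_width: 0.149
finger_force: 55.0
```

```bash
python3 - <<'E'
from h import *
s=telemetry.get_state(); print(s['clock'],s['ft_force'],s['moment'],s['finger_force'],s['grip_width'])
Q=R.from_quat(s['tool_rot'])
c=cap('wrist','w4'); print(np.linalg.norm(dict(np.load('w3.npz'))['xyz']))
E
```

```text
4.5333 [ 1.18945073 -2.38665284  2.47271264] [-0.33549878 -0.32582741 -0.20507104] 54.98427987098694 0.14878464696509228
0.6281832651443074
```

View pics/w4.png

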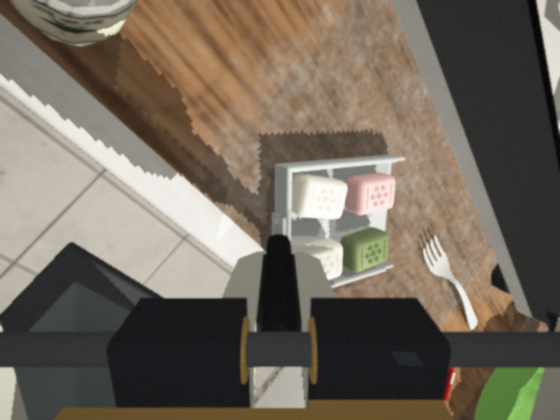

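Emit:
step_arm:
  targets: "0 0.02 -0.035 0 0 0;0 0.05 -0.087 0 0 0;0 0.1 -0.173 0 0 0;0 0.15 -0.26 0 0 0;0 0.2 -0.346 0 0 0;0 0.25 -0.433 0 0 0;0 0.3 -0.52 0 0 0;0 0.35 -0.606 0 0 0;0 0.4 -0.693 0 0 0;0 0.45 -0.78 0 0 0;0 0.48 -0.831 0 0 0;0 0.5 -0.866 0 0 0;0 0.5 -0.866 0 0 0"

```text
clock: 5.67
position: [0.4206, 0.2638, 0.173]
tool_rot: [0.884, 0.388, 0.108, 0.236]
ft_force: [0.9, 0.5, -2.6]
grip_width: 0.146
finger_force: 55.0
```

```bash
python3 - <<'E'
from h import *
s=telemetry.get_state(); print(s['q'].round(2),s['ft_force'],s['finger_force'])
c=cap('wrist','w5'); c2=cap('scene','sc5'); cap('side','s5')
a=dict(np.load('w4.npz'))['pixels'][150:300,265:410].astype(int); b=c['pixels'][150:300,265:410].astype(int)
m=cv2.phaseCorrelate(a.mean(-1),b.mean(-1)); print('shift of tray in wrist view',m)
# pour plan
yaw=-35; T,Q=frame(yaw); d=T.apply([1,0,0]); B=np.array([.521,-.304,0]); L=B-.04*d+[0,0,.078]
lip=np.array([.055,0,.003]); z=Q.as_matrix()[:,2]
g0=L+T.apply(GR-lip)-.003*z; print('pour start tcp',g0.round(4),'lip',L.round(3)); print('move',rel(g0,Q))
E
```

```text
[ 0.72  0.36  1.93 -0.68  0.91  1.91] [ 0.91347775  0.46028647 -2.62686792] 54.99070107936859
shift of tray in wrist view ((-0.12331895511817947, -0.19842570937188952), 0.7101653840617016)
pour start tcp [ 0.3674 -0.1965  0.1466] lip [ 0.488 -0.281  0.078]
move (array([-3.752,  2.235,  1.56 ]), array([ 0.0004,  0.0192, -0.0368]))
```

Emit:
step_arm:
  targets: "-0.05 0.03 0.02 0 0 0;-0.14 0.084 0.058 0 0 0;-0.235 0.14 0.098 0 0 0;-0.33 0.196 0.137 0 0 0;-0.425 0.252 0.176 0 0 0;-0.52 0.308 0.216 0 0 0;-0.615 0.365 0.255 0 0 0;-0.71 0.422 0.295 0 0 0;-0.8 0.476 0.332 0 0 0;-0.94 0.56 0.39 0 0 0"

```text
clock: 6.65
position: [0.4073, 0.1478, 0.1661]
tool_rot: [0.884, 0.389, 0.108, 0.236]
ft_force: [0.9, -0.3, -2.3]
grip_width: 0.149
finger_force: 55.0
```

Emit:
step_arm:
  targets: "-0.094 0.056 0.039 0 0 0;-0.188 0.112 0.078 0 0 0;-0.282 0.168 0.117 0 0 0;-0.376 0.224 0.156 0 0 0;-0.47 0.28 0.195 0 0 0;-0.564 0.336 0.234 0 0 0;-0.658 0.392 0.273 0 0 0;-0.752 0.448 0.312 0 0 0;-0.846 0.504 0.351 0 0 0;-0.94 0.56 0.39 0 0 0"

```text
clock: 7.48
position: [0.3936, 0.0323, 0.1596]
tool_rot: [0.884, 0.389, 0.107, 0.236]
ft_force: [0.2, -1.0, -2.1]
grip_width: 0.147
finger_force: 55.0
```

Emit:
step_arm:
  targets: "-0.094 0.056 0.039 0 0 0;-0.188 0.112 0.078 0 0 0;-0.282 0.168 0.117 0 0 0;-0.376 0.224 0.156 0 0 0;-0.47 0.28 0.195 0 0 0;-0.564 0.336 0.234 0 0 0;-0.658 0.392 0.273 0 0 0;-0.752 0.448 0.312 0 0 0;-0.846 0.504 0.351 0 0 0;-0.9 0.536 0.374 0 0 0;-0.9 0.536 0.374 0 0 0"

```text
clock: 8.4
position: [0.3808, -0.0782, 0.1535]
tool_rot: [0.884, 0.388, 0.107, 0.236]
ft_force: [-0.2, 0.3, -2.7]
grip_width: 0.148
finger_force: 55.0
```

```bash
python3 - <<'E'
from h import *
s=telemetry.get_state(); print(s['q'].round(2),s['ft_force'],s['finger_force'])
c=cap('wrist','w6')
a=dict(np.load('w4.npz'))['pixels'][150:300,265:410].astype(int); b=c['pixels'][150:300,265:410].astype(int)
print(cv2.phaseCorrelate(a.mean(-1),b.mean(-1)))
# bowl from wrist view + side
w=cloud(c); hsv=cv2.cvtColor(c['pixels'],cv2.COLOR_BGR2HSV); m=(abs(hsv[...,0].astype(int)-47)<12)&(hsv[...,1]>120)&(hsv[...,2]>100)&(w[...,2]<.07)&(w[...,0]>.36)&(w[...,1]<-.12)
p=w[m]; print(len(p),p.min(0).round(3),p.max(0).round(3))
yaw=-35; T,Q=frame(yaw); d=T.apply([1,0,0]); B=np.array([.521,-.304,0]); L=B-.04*d+[0,0,.078]
lip=np.array([.055,0,.003]); z=Q.as_matrix()[:,2]
g0=L+T.apply(GR-lip)-.003*z; print('move',rel(g0,Q))
c=cap('side','s6'); w=cloud(c); hsv=cv2.cvtColor(c['pixels'],cv2.COLOR_BGR2HSV); m=(abs(hsv[...,0].astype(int)-47)<12)&(hsv[...,1]>120)&(hsv[...,2]>100)&(w[...,2]<.07)&(w[...,2]>.045)
p=w[m]; p=p[np.hypot(p[:,0]-.52,p[:,1]+.304)<.14];print(len(p))
s=cv2.minEnclosingCircle(p[:,:2].astype('f4')*1000); print(s, np.percentile(p,[.5,99.5],axis=0).round(3))
E
```

```text
[-0.14  0.09  2.39 -0.93  0.36  1.44] [-0.15421918  0.30368331 -2.74769702] 54.99041497707367
((-0.049918310798830134, 0.0470708761240104), 0.6364061351006518)
8393 [ 0.425 -0.421 -0.   ] [ 0.64  -0.19   0.055]
move (array([-0.968,  0.577,  0.407]), array([ 0.0005,  0.0192, -0.0373]))
685
((519.57080078125, -305.6630554199219), 121.22161102294922) [[ 0.407 -0.422  0.045]
 [ 0.637 -0.191  0.057]]
```

Emit:
step_arm:
  targets: "-0.07 0.04 0.03 0 0.001 -0.002;-0.16 0.096 0.067 0 0.003 -0.005;-0.26 0.155 0.11 0 0.005 -0.009;-0.36 0.215 0.15 0 0.007 -0.013;-0.46 0.275 0.193 0 0.009 -0.017;-0.56 0.334 0.235 0 0.011 -0.021;-0.66 0.393 0.277 0 0.013 -0.025;-0.76 0.453 0.32 0 0.015 -0.029;-0.85 0.507 0.357 0 0.017 -0.033;-0.92 0.548 0.387 0 0.019 -0.036;-0.97 0.577 0.407 0 0.019 -0.037;-0.97 0.577 0.407 0 0.019 -0.037;-0.97 0.577 0.407 0 0.019 -0.037"

```text
clock: 9.58
position: [0.3676, -0.1958, 0.1464]
tool_rot: [0.857, 0.446, 0.12, 0.23]
ft_force: [0.1, 0.2, -2.2]
grip_width: 0.147
finger_force: 55.0
```

```bash
python3 - <<'E'
from h import *
s=telemetry.get_state(); print(s['q'].round(2),s['ft_force'],s['finger_force'])
B=np.array([.521,-.306,0]); T0,Q0=frame(-35); lip=np.array([.055,0,.003])
def tcp(a):
    T,Q=frame(-35,a); L=B-.04*T0.apply([1,0,0])+[0,0,.078-.006*a/50]
    return L+T.apply(GR-lip)-.003*Q.as_matrix()[:,2],Q
print('err',rel(*tcp(0)))
for a0,st in [(0,2.5),(25,2.5)]:
    p0,r0=tcp(a0)
    print(a0,';'.join(' '.join('%g'%x for x in np.r_[t[0].round(3),t[1].round(3)]) for t in [rel(*tcp(a),p0,r0) for a in np.arange(a0+st,a0+25.1,st)]))
E
```

```text
[-0.6   0.12  2.38 -0.06  0.12  0.07] [ 0.05479332  0.21079859 -2.17108884] 54.99020218849182
err (array([-0.023,  0.012,  0.005]), array([ 0.0002,  0.    , -0.0003]))
0 0 0.057 -0.037 0.014 0 -0;0 0.117 -0.071 0.028 0 -0;0 0.177 -0.103 0.042 0 -0;0 0.239 -0.132 0.056 -0 -0;0 0.303 -0.158 0.069 0 -0;0 0.367 -0.181 0.083 0 -0;0 0.433 -0.201 0.097 0 0;-0 0.5 -0.218 0.111 0 -0;-0 0.567 -0.233 0.125 0 -0;-0 0.635 -0.244 0.139 0 0
25 0 0.059 -0.037 0.014 -0 -0;0 0.119 -0.07 0.028 -0 -0;0 0.181 -0.102 0.042 -0 0;0 0.244 -0.13 0.056 -0 -0;0 0.309 -0.156 0.069 -0 0;0 0.375 -0.179 0.083 -0 -0;0 0.442 -0.198 0.097 0 0;0 0.51 -0.215 0.111 -0 -0;0 0.578 -0.229 0.125 -0 0;0 0.648 -0.24 0.139 -0 0
```

Emit:
step_arm:
  targets: "0 0.057 -0.037 0.014 0 0;0 0.117 -0.071 0.028 0 0;0 0.177 -0.103 0.042 0 0;0 0.239 -0.132 0.056 0 0;0 0.303 -0.158 0.069 0 0;0 0.367 -0.181 0.083 0 0;0 0.433 -0.201 0.097 0 0;0 0.5 -0.218 0.111 0 0;0 0.567 -0.233 0.125 0 0;0 0.635 -0.244 0.139 0 0;0 0.635 -0.244 0.139 0 0"

```text
clock: 10.5
position: [0.4039, -0.2215, 0.2003]
tool_rot: [0.887, 0.461, 0.019, 0.04]
ft_force: [0.4, 0.3, -3.7]
grip_width: 0.147
finger_force: 55.0
```

```bash
python3 - <<'E'
from h import *
s=telemetry.get_state(); print(s['q'].round(2),s['ft_force'],s['finger_force'])
B=np.array([.521,-.306,0]); T0,Q0=frame(-35); lip=np.array([.055,0,.003])
T,Q=frame(-35,25); L=B-.04*T0.apply([1,0,0])+[0,0,.075]
print('err',rel(L+T.apply(GR-lip)-.003*Q.as_matrix()[:,2],Q))
E
```

```text
[-0.6   0.2   1.97 -0.01  0.88  0.02] [ 0.42376955  0.3074033  -3.65970274] 54.990302324295044
err (array([-0.02 , -0.004,  0.008]), array([ 0.0004,  0.0013, -0.0005]))
```

Good. Second half, with dwell at the end.

Emit:
step_arm:
  targets: "0 0.059 -0.037 0.014 0 0;0 0.119 -0.07 0.028 0 0;0 0.181 -0.102 0.042 0 0;0 0.244 -0.13 0.056 0 0;0 0.309 -0.156 0.069 0 0;0 0.375 -0.179 0.083 0 0;0 0.442 -0.198 0.097 0 0;0 0.51 -0.215 0.111 0 0;0 0.578 -0.229 0.125 0 0;0 0.648 -0.24 0.139 0 0;0 0.648 -0.24 0.139 0 0;0 0.648 -0.24 0.139 0 0;0 0.648 -0.24 0.139 0 0;0 0.648 -0.24 0.139 0 0;0 0.648 -0.24 0.139 0 0;0 0.648 -0.24 0.139 0 0;0 0.648 -0.24 0.139 0 0;0 0.648 -0.24 0.139 0 0;0 0.648 -0.24 0.139 0 0;0 0.648 -0.24 0.139 0 0"

```text
clock: 12.17
position: [0.4539, -0.2564, 0.2291]
tool_rot: [0.874, 0.455, -0.08, -0.154]
ft_force: [-0.3, 0.8, -1.7]
grip_width: 0.152
finger_force: 55.0
```

```bash
python3 - <<'E'
from h import *
s=telemetry.get_state(); print(s['clock'],s['q'].round(2),s['ft_force'],s['finger_force'])
a=cap('wrist','w7'); b=cap('side','s7'); cap('scene','sc7')
for n,c in (('wrist',a),('side',b)):
    w=cloud(c); h=cv2.cvtColor(c['pixels'],cv2.COLOR_BGR2HSV).astype(int)
    inb=np.hypot(w[...,0]-.521,w[...,1]+.306)<.1
    for nm,m in [('white',(h[...,1]<45)&(h[...,2]>130)),('pink',((h[...,0]>165)|(h[...,0]<8))&(h[...,1]>45)&(h[...,2]>120)),('mug',(h[...,0]>30)&(h[...,0]<60)&(h[...,2]<130))]:
        p=w[m&inb&(w[...,2]<.08)]; print(n,nm,len(p),np.median(p,0).round(3) if len(p) else '',p.min(0).round(3) if len(p) else '',p.max(0).round(3) if len(p) else '')
cv2.imwrite('pics/both.png',np.hstack([cv2.resize(a['pixels'],(400,300)),cv2.resize(b['pixels'][220:360,240:430],(400,300))]))
E
```

```text
12.1667 [-0.6   0.48  1.52  0.    1.49  0.01] [-0.29555341  0.81700874 -1.65439058] 54.988927245140076
wrist white 3356 [ 0.535 -0.294  0.026] [ 0.459 -0.36   0.001] [ 0.572 -0.244  0.08 ]
wrist pink 857 [ 0.558 -0.307  0.023] [ 0.535 -0.326  0.014] [ 0.574 -0.288  0.027]
wrist mug 1885 [ 0.538 -0.36   0.02 ] [ 0.458 -0.396 -0.   ] [ 0.608 -0.206  0.08 ]
side white 456 [ 0.522 -0.302  0.025] [ 0.421 -0.367 -0.   ] [ 0.564 -0.24   0.08 ]
side pink 57 [ 0.549 -0.31   0.025] [ 0.534 -0.323  0.021] [ 0.565 -0.298  0.027]
side mug 230 [ 0.526 -0.346  0.013] [ 0.429 -0.401 -0.001] [ 0.611 -0.222  0.042]
```

View pics/both.png

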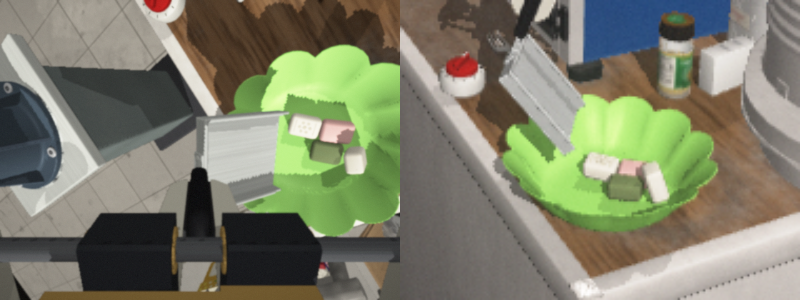

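```bash
python3 - <<'E'
from h import *
s=telemetry.get_state(); p=s['position']; r=R.from_quat(s['tool_rot']); 
print('up',rel(p+[0,0,.08],r))
T,Q=frame(-35); p1=p+[0,0,.08]; p2=np.array([.40,-.14,.23]); print('untilt',rel(p2,Q,p1,r))
T,Q2=frame(-42.6); p3=np.array([.4206,.2638,.173]); print('back',rel(p3,Q2,p2,Q))
a,b=dict(np.load('w4.npz')),dict(np.load('w7.npz'))
E
```

```text
up (array([-0.   , -0.273, -0.752]), array([0., 0., 0.]))
untilt (array([ 0.645, -0.772,  1.122]), array([-2.776e-01,  0.000e+00,  1.000e-04]))
back (array([ 3.426, -2.145, -0.58 ]), array([-0.    , -0.0211,  0.0366]))
```

Emit:
step_arm:
  targets: "0 -0.07 -0.19 0 0 0;0 -0.14 -0.38 0 0 0;0 -0.21 -0.57 0 0 0;0 -0.273 -0.752 0 0 0;0 -0.273 -0.752 0 0 0"

```text
clock: 12.73
position: [0.4548, -0.2569, 0.3124]
tool_rot: [0.874, 0.455, -0.079, -0.151]
ft_force: [-0.0, -0.3, 0.1]
grip_width: 0.146
finger_force: 55.0
```

Emit:
step_arm:
  targets: "0.08 -0.1 0.12 -0.03 0 0;0.16 -0.2 0.25 -0.06 0 0;0.24 -0.3 0.37 -0.09 0 0;0.32 -0.4 0.5 -0.12 0 0;0.4 -0.5 0.62 -0.15 0 0;0.48 -0.58 0.75 -0.18 0 0;0.55 -0.66 0.87 -0.21 0 0;0.6 -0.72 0.95 -0.24 0 0;0.645 -0.77 1 -0.278 0 0;0.645 -0.77 1 -0.278 0 0;0.645 -0.77 1 -0.278 0 0"

```text
clock: 13.65
position: [0.4025, -0.1416, 0.2404]
tool_rot: [0.857, 0.447, 0.119, 0.229]
ft_force: [0.8, -0.6, -0.7]
grip_width: 0.15
finger_force: 55.0
```

```bash
python3 - <<'E'
from h import *
s=telemetry.get_state(); print(s['q'].round(2),s['ft_force'])
T,Q2=frame(-42.6); p3=np.array([.4206,.2638,.173]); print('back',rel(p3,Q2))
E
```

```text
[-0.38 -0.07  2.25 -0.26  0.47  0.43] [ 0.77744163 -0.5725384  -0.65310646]
back (array([ 3.43 , -2.216, -0.5  ]), array([-0.0005, -0.0211,  0.0372]))
```

Emit:
step_arm:
  targets: "0.2 -0.13 -0.03 0 0 0;0.42 -0.27 -0.06 0 0 0;0.64 -0.41 -0.09 0 0 0;0.858 -0.554 -0.125 0 0 0"

```text
clock: 13.98
position: [0.4092, -0.0409, 0.2248]
tool_rot: [0.857, 0.445, 0.119, 0.23]
ft_force: [0.5, 0.0, -2.0]
grip_width: 0.151
finger_force: 55.0
```

Emit:
step_arm:
  targets: "0.21 -0.14 -0.03 0 0 0;0.42 -0.27 -0.06 0 0 0;0.64 -0.41 -0.09 0 0 0;0.858 -0.554 -0.125 0 0 0"

```text
clock: 14.32
position: [0.4141, 0.0612, 0.2077]
tool_rot: [0.857, 0.446, 0.119, 0.23]
ft_force: [0.8, -1.0, -1.5]
grip_width: 0.149
finger_force: 55.0
```

Emit:
step_arm:
  targets: "0.21 -0.14 -0.03 0 0 0;0.42 -0.27 -0.06 0 0 0;0.64 -0.41 -0.09 0 0 0;0.858 -0.554 -0.125 0 0 0"

```text
clock: 14.65
position: [0.4188, 0.163, 0.1904]
tool_rot: [0.857, 0.446, 0.119, 0.23]
ft_force: [0.2, -0.3, -1.9]
grip_width: 0.146
finger_force: 55.0
```

Emit:
step_arm:
  targets: "0.21 -0.14 -0.03 0 -0.005 0.009;0.42 -0.27 -0.06 0 -0.01 0.018;0.64 -0.41 -0.09 0 -0.016 0.028;0.78 -0.51 -0.115 0 -0.021 0.037;0.858 -0.554 -0.125 0 -0.021 0.037;0.858 -0.554 -0.125 0 -0.021 0.037;0.858 -0.554 -0.125 0 -0.021 0.037"

```text
clock: 15.23
position: [0.4229, 0.2626, 0.1733]
tool_rot: [0.884, 0.388, 0.104, 0.238]
ft_force: [0.3, -0.8, -1.8]
grip_width: 0.15
finger_force: 55.0
```

```bash
python3 - <<'E'
from h import *
s=telemetry.get_state(); print(s['ft_force'])
T,Q2=frame(-42.6); print(rel([.4206,.2638,.0745],Q2))
c=cap('wrist','w8'); a=dict(np.load('w4.npz'))
f=lambda x:cv2.Canny(x['pixels'][140:180,270:410],60,150).astype(float)
print(cv2.phaseCorrelate(f(a),f(c)))
# tray tilt in hand: plane of tray floor
w=cloud(c); p=w[180:265,295:375].reshape(-1,3); p=p[(p[:,2]>.06)&(p[:,2]<.16)]; 
print(len(p),p.mean(0)); q=p[abs(p[:,2]-np.median(p[:,2]))<.008]; S=np.linalg.lstsq(np.c_[q[:,:2],np.ones(len(q))],q[:,2],rcond=None)[0]; print('floor slope',S, 'median z',np.median(q[:,2]))
E
```

```text
[ 0.3355933  -0.77136283 -1.75347932]
(array([-0.005, -0.516,  0.843]), array([0.0003, 0.0002, 0.0001]))
((0.7604221108762346, -0.39346338068233067), 0.25284022447523824)
6494 [0.49056624 0.19726302 0.10442261]
floor slope [-0.0063738  -0.00734041  0.10897173] median z 0.1043863418854695
```

Emit:
step_arm:
  targets: "0 -0.1 0.17 0 0 0;0 -0.2 0.34 0 0 0;0 -0.3 0.5 0 0 0;0 -0.4 0.67 0 0 0;0 -0.46 0.77 0 0 0;0 -0.495 0.84 0 0 0;0 -0.5 0.85 0 0 0;0 -0.505 0.86 0 0 0;0 -0.507 0.867 0 0 0;0 -0.507 0.867 0 0 0;0 -0.507 0.867 0 0 0"

```text
clock: 16.2
position: [0.4226, 0.2635, 0.0738]
tool_rot: [0.884, 0.388, 0.105, 0.237]
ft_force: [0.4, -0.4, -1.0]
grip_width: 0.151
finger_force: 55.0
```

```bash
python3 - <<'E'
from h import *
s=telemetry.get_state(); print(s['ft_force'],s['moment'],s['position'])
E
```

```text
[ 0.42519612 -0.41345889 -1.03539188] [0.25700064 0.31952186 0.01452348] [0.42261763 0.26353335 0.07375836]
```

Not quite down; lower 1.5 mm more, then release and withdraw along the handle.

Emit:
step_arm:
  targets: "0 -0.004 0.007 0 0 0;0 -0.008 0.014 0 0 0;0 -0.008 0.014 0 0 0;0 -0.008 0.014 0 0 0"

```text
clock: 16.53
position: [0.4225, 0.2636, 0.0727]
tool_rot: [0.884, 0.388, 0.105, 0.238]
ft_force: [-9.4, 0.2, 14.3]
grip_width: 0.149
finger_force: 55.0
```

Emit:
step_arm:
  targets: "0 0 0 0 0 0;0 0 0 0 0 0;0 0 0 0 0 0;0 0 0 0 0 0;0 0 0 0 0 0;0 0 0 0 0 0"
  claw: 60
  force: 20

```text
clock: 17.03
position: [0.4224, 0.2633, 0.0714]
tool_rot: [0.884, 0.388, 0.105, 0.237]
ft_force: [-0.2, 0.4, 0.0]
grip_width: 0.527
finger_force: 0.0
```

Emit:
step_arm:
  targets: "0 0 -0.2 0 0 0;0 0 -0.5 0 0 0;0 0 -0.8 0 0 0;0 0 -1 0 0 0;0 0 -1 0 0 0"

```text
clock: 17.45
position: [0.3855, 0.2993, 0.161]
tool_rot: [0.884, 0.388, 0.107, 0.236]
ft_force: [0.1, -0.7, -0.6]
grip_width: 0.648
finger_force: 0.0
```

```bash
python3 - <<'E'
from h import *
s=telemetry.get_state(); print(s['ft_force'],s['finger_force'])
c=cap('wrist','w9'); a=dict(np.load('w3.npz')); w=cloud(c); 
p=w[150:245,285:365].reshape(-1,3); p=p[(p[:,2]>-.01)&(p[:,2]<.012)]; S=np.linalg.lstsq(np.c_[p[:,:2]-[.49,.2],np.ones(len(p))],p[:,2],rcond=None)[0]; print('floor',S)
# timer plan: bar now 42 deg; fingers close across the bar. target 106+... pointer axis
k=np.array([0,0,-1.])
for b in (42.2,):
  for yx in (b,b+180):
    x=np.array([np.cos(np.radians(yx)),np.sin(np.radians(yx)),0]); Q=R.from_matrix(np.c_[x,np.cross(k,x),k]); print(yx,rel([.455,-.0257,.14],Q))
E
```

```text
[ 0.06659945 -0.72441769 -0.58259794] 0.0
floor [-0.00894764  0.01677779  0.00362159]
42.2 (array([-1.917,  2.246,  1.514]), array([ 0.1669, -0.0089,  0.0281]))
222.2 (array([-1.917,  2.246,  1.514]), array([ 0.0135,  0.2522, -0.9388]))
```

Emit:
step_arm:
  targets: "0 0.1 -0.17 0.02 0 0;0 0.2 -0.35 0.06 0 0.01;0 0.3 -0.52 0.1 -0.004 0.02;0 0.3 -0.52 0.135 -0.007 0.025;0 0.3 -0.52 0.167 -0.009 0.028;0 0.3 -0.52 0.167 -0.009 0.028;0 0.3 -0.52 0.167 -0.009 0.028"
  claw: 45

```text
clock: 18.08
position: [0.3859, 0.2957, 0.2168]
tool_rot: [0.934, 0.358, -0.002, 0.002]
ft_force: [0.6, 0.7, 0.2]
grip_width: 0.481
finger_force: 0.0
```

```bash
python3 - <<'E'
from h import *
k=np.array([0,0,-1.]); x=np.array([np.cos(np.radians(42.2)),np.sin(np.radians(42.2)),0]); Q=R.from_matrix(np.c_[x,np.cross(k,x),k]); print(rel([.455,-.0257,.14],Q))
E
```

```text
(array([-1.631,  2.849,  0.785]), array([ 0.0009,  0.0018, -0.0013]))
```

Emit:
step_arm:
  targets: "-0.18 0.31 0.05 0 0 0;-0.36 0.62 0.1 0 0 0;-0.544 0.95 0.18 0 0 0"

```text
clock: 18.33
position: [0.4081, 0.1894, 0.1993]
tool_rot: [0.933, 0.361, -0.002, 0.003]
ft_force: [0.3, 0.1, 0.2]
grip_width: 0.481
finger_force: 0.0
```

Emit:
step_arm:
  targets: "-0.18 0.31 0.09 0 0 0;-0.36 0.62 0.18 0 0 0;-0.544 0.95 0.27 0 0 0"

```text
clock: 18.58
position: [0.4312, 0.0819, 0.1722]
tool_rot: [0.933, 0.36, -0.003, 0.002]
ft_force: [1.5, 0.2, 0.0]
grip_width: 0.486
finger_force: 0.0
```

Emit:
step_arm:
  targets: "-0.18 0.31 0.09 0 0 0;-0.36 0.62 0.18 0 0 0;-0.544 0.95 0.27 0 0 0;-0.544 0.95 0.27 0 0 0;-0.544 0.95 0.27 0 0 0"

```text
clock: 19.0
position: [0.4546, -0.0246, 0.1453]
tool_rot: [0.933, 0.359, -0.003, 0.001]
ft_force: [0.4, 0.8, -0.6]
grip_width: 0.487
finger_force: 0.0
```

```bash
python3 - <<'E'
from h import *
s=telemetry.get_state();print(s['q'].round(2),s['position'])
c=cap('wrist','w10'); w=cloud(c); h=cv2.cvtColor(c['pixels'],cv2.COLOR_BGR2HSV).astype(int)
m=((h[...,0]<8)|(h[...,0]>172))&(h[...,1]>130)&(h[...,2]>60)
n,l,st,ce=cv2.connectedComponentsWithStats(m.astype('u1')); i=1+np.argmax(st[1:,4]); print(st[i],ce[i])
x,y,a,b=st[i][:4]; sub=np.zeros(m.shape,bool); sub[y:y+b,x:x+a]=1
yy,xx=np.nonzero(l==i); hull=cv2.convexHull(np.c_[xx,yy].astype('i4')); hm=np.zeros(m.shape,'u1'); cv2.fillConvexPoly(hm,hull,1)
hm=cv2.erode(hm,np.ones((5,5))); ws=(hm>0)&(h[...,1]<90)&(h[...,2]>140)
v,u=np.nonzero(ws); P=np.array([ray(c,a,b,.044)[:2] for a,b in zip(u,v)]); 
if len(P)>5:
    mu=P.mean(0); d=np.linalg.svd(P-mu)[2][0]; print(len(P),mu,'stripe dir',np.degrees(np.arctan2(d[1],d[0])),'mid from axis',np.degrees(np.arctan2(*(mu-[.4551,-.0257])[::-1])),np.linalg.norm(mu-[.4551,-.0257]))
D=np.array([ray(c,a,b,.035)[:2] for a,b in hull[:,0]]); print('disc',cv2.minEnclosingCircle(D.astype('f4')*1000))
k=np.array([0,0,-1.]); x=np.array([np.cos(np.radians(42.2)),np.sin(np.radians(42.2)),0]); Q=R.from_matrix(np.c_[x,np.cross(k,x),k]); print(rel([.455,-.0257,.060],Q))
E
```

```text
[-0.15  0.32  1.97 -0.01  0.85  0.69] [ 0.45464387 -0.02459101  0.14530061]
[ 252  189   53   51 1997] [278.22383575 213.97295944]
78 [ 0.46271047 -0.01808989] stripe dir -140.02363715587197 mid from axis 44.99864087781502 0.010762581315908301
disc ((455.9179382324219, -24.025625228881836), 21.317468643188477)
(array([-0.007,  0.019,  0.858]), array([-0.    ,  0.0019, -0.0004]))
```

Emit:
step_arm:
  targets: "0 0.01 0.3 0 0 0;0 0.01 0.6 0 0 0;0 0.01 0.75 0 0 0;0 0.01 0.85 0 0 0;0 0.01 0.85 0 0 0;0 0.01 0.85 0 0 0"

```text
clock: 19.55
position: [0.4559, -0.0238, 0.0619]
tool_rot: [0.933, 0.36, -0.002, 0.001]
ft_force: [-0.3, 0.5, 0.5]
grip_width: 0.483
finger_force: 0.0
```

Emit:
step_arm:
  targets: "0 0 0 0 0 0;0 0 0 0 0 0;0 0 0 0 0 0;0 0 0 0 0 0;0 0 0 0 0 0;0 0 0 0 0 0;0 0 0 0 0 0"
  claw: 0
  force: 15

```text
clock: 20.13
position: [0.4552, -0.0241, 0.0617]
tool_rot: [0.933, 0.359, -0.002, -0.0]
ft_force: [-1.0, 4.3, 6.9]
grip_width: 0.058
finger_force: 15.0
```

Emit:
step_arm:
  targets: "0 0 0 0 0 -0.03;0 0 0 0 0 -0.06;0 0 0 0 0 -0.09;0 0 0 0 0 -0.12;0 0 0 0 0 -0.15;0 0 0 0 0 -0.18;0 0 0 0 0 -0.21;0 0 0 0 0 -0.24;0 0 0 0 0 -0.27;0 0 0 0 0 -0.3;0 0 0 0 0 -0.33;0 0 0 0 0 -0.358;0 0 0 0 0 -0.358;0 0 0 0 0 -0.358;0 0 0 0 0 -0.358"

```text
clock: 21.38
position: [0.4541, -0.0239, 0.0617]
tool_rot: [0.598, 0.802, -0.002, -0.002]
ft_force: [-8.6, 8.0, 12.0]
grip_width: 0.059
finger_force: 15.0
```

Emit:
step_arm:
  targets: "0 0 0 0 0 0;0 0 0 0 0 0;0 0 0 0 0 0;0 0 0 0 0 0;0 0 0 0 0 0"
  claw: 40

```text
clock: 21.8
position: [0.4559, -0.0248, 0.0616]
tool_rot: [0.598, 0.802, -0.002, -0.0]
ft_force: [0.1, 1.2, -0.1]
grip_width: 0.371
finger_force: 0.0
```

Emit:
step_arm:
  targets: "0 0 -0.3 0 0 0;0 0 -0.6 0 0 0;0 0 -0.9 0 0 0;0 0 -1 0 0 0;0 0 -1 0 0 0;0 0 -1 0 0 0;0 0 -1 0 0 0"

```text
clock: 22.38
position: [0.4554, -0.0244, 0.1602]
tool_rot: [0.598, 0.802, -0.002, -0.001]
ft_force: [0.3, 0.3, -1.0]
grip_width: 0.43
finger_force: 0.0
```

```bash
python3 - <<'E'
from h import *
s=telemetry.get_state();print(s['q'].round(2),s['position'],s['ft_force'])
c=cap('wrist','w11'); w=cloud(c); h=cv2.cvtColor(c['pixels'],cv2.COLOR_BGR2HSV).astype(int)
m=((h[...,0]<8)|(h[...,0]>172))&(h[...,1]>130)&(h[...,2]>60)
n,l,st,ce=cv2.connectedComponentsWithStats(m.astype('u1')); i=1+np.argmax(st[1:,4]); print(st[i],ce[i])
yy,xx=np.nonzero(l==i); hull=cv2.convexHull(np.c_[xx,yy].astype('i4')); hm=np.zeros(m.shape,'u1'); cv2.fillConvexPoly(hm,hull,1)
hm=cv2.erode(hm,np.ones((5,5))); ws=(hm>0)&(h[...,1]<90)&(h[...,2]>140)
v,u=np.nonzero(ws); P=np.array([ray(c,a,b,.044)[:2] for a,b in zip(u,v)]); C=np.array([.4553,-.025])
mu=P.mean(0); d=np.linalg.svd(P-mu)[2][0]; an=lambda v:np.degrees(np.arctan2(v[1],v[0]))
print(len(P),'stripe',an(d),an(mu-C))
near=np.zeros(m.shape,bool); x,y,a,b=st[i][:4]; near[y-14:y+b+14,x-14:x+a+14]=1
g=near&(h[...,0]>40)&(h[...,0]<90)&(h[...,1]>70); v,u=np.nonzero(g); 
P=np.array([ray(c,a,b,.027)[:2] for a,b in zip(u,v)])
if len(P): r=np.linalg.norm(P-C,axis=1); P=P[abs(r-.026)<.005]; print('green',len(P),an(P.mean(0)-C))
# bowl and tray
c=cap('side','s11'); w=cloud(c); hs=cv2.cvtColor(c['pixels'],cv2.COLOR_BGR2HSV).astype(int); m=(abs(hs[...,0]-47)<12)&(hs[...,1]>120)&(hs[...,2]>100)&(w[...,2]<.07)&(w[...,2]>.045)
p=w[m]; p=p[np.hypot(p[:,0]-.52,p[:,1]+.304)<.14]; print(cv2.minEnclosingCircle(p[:,:2].astype('f4')*1000))
E
```

```text
[-0.15  0.3   1.96 -0.    0.89 -0.44] [ 0.45535631 -0.0243609   0.16020067] [ 0.31234866  0.26732582 -1.00039399]
[ 253  185   50   49 1797] [277.65164162 209.05342237]
63 stripe -73.96599380990232 106.93431038055313
green 13 106.81746350181878
((522.526123046875, -306.46722412109375), 121.74663543701172)
```

Pointer is at 106° and the green dot at 107°. The bowl has not moved, and the robot touches nothing. Handing in.

```bash
python3 -c "
from cell import arm
print(arm.sign_off())"
```

```text
the job is handed in; nothing more can be done
None
```

I handed the job in: all four cakes are in the bowl, the empty tray is flat on the worktop where it started, and the timer pointer measures within about 1° of the green dot; the sign-off call returned no verdict.

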